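Show the rubbing order

ROBOT

A 6-joint arm with a two-finger parallel gripper is mounted at the origin on a cart in front of the work surface, level with it; the furniture and walls round the work are solid. World frame = base frame: x ahead of the robot, y to its left, z up, the work surface at z = 0. Lengths are in m, angles in degrees, forces in N, time in s.
With the tool pointing down it reaches from about 0.375 to 0.9 m from the base axis. Payload 3.1 kg.
Tool frame: the origin (TCP) lies on the centre line of the jaws, within the pads' length; the fingertips stand 8 mm ahead of it and the grasp point (between the pads) lies 11 mm behind it (bot.tip_extent is the distance from the TCP to the fingertips, in m); z points along the fingers, y is the line along which they close (so a half turn about z gives the same grasp; the last joint's range is limited). The gripper opens to 87 mm and grips with 3 to 60 N. Pads are 19 mm wide; open, the fingers measure 117 mm over their backs; the gripper's body (75 mm by 190 mm) begins 51 mm behind the grasp point.
Start: joints at [59.616, 30.224, 82.088, -0, 67.689, -10.227], TCP at [0.215, 0.587, 0.231] pointing down, gripper open.
Joint ranges: [-176.69, 176.69], [-43.24, 126.21], [12.49, 139.97], [-82, 262], [0, 151.66], [-163.58, 163.58]. Speed limits (degrees/s): [159.86, 159.86, 180, 180, 180, 180].

INTERFACE

Orientations are given as a 3x3 rotation matrix whose columns are the frame's x, y, z axes.
In Python, from rig import bot, vision, workorder gives the robot as it stands.
- The arm moves only by the shell command python3 -m handwheel 'ROWS'. ROWS is JSON, a list of rows, each an object with "delta_rot": the turn, a rotation vector about the tool's x, y, z in rad, a list of three; "xyz": the shift along the tool's x, y, z in mm, a list of three; "hand": the closure, from -1 (fully open) to 1 (shut). A call has exactly 5 rows; each row is the pose to reach, as a shift and turn from the pose commanded when the call began, along the tool's axes at that moment; what a row does not reach only later rows make up. A row lasts 1/8 s, in which the tool goes at most 62.5 mm and 10.7 degrees, less where a joint would pass 70% of its speed; a pose out of reach is approached as far as the arm can. A call with a gripper value outside its range is refused whole. The fingers move at their own pace and stop on an object; the grip force is fixed at half the most. Time passes only in rows, so rows that repeat a pose let the fingers close, or fill a call up. It gives the time, the measured TCP pose, the force, the opening and the grip force at its end, in the units of the state.
- bot.read_state(): the state, without advancing time (a new reading comes with each control period).
- vision.capture(name): name is "scene" or "top" or "wrist"; returns the picture (384x512x3 uint8, red, green, blue); there is no depth.
- vision.camera_model(name): a dict with "camera_matrix" (3x3 intrinsics, pixels), "camera_from_world" (4x4, takes a point from world to camera coordinates). Camera axes: x right, y up, looking along -z (the intrinsics and any distortion apply to the point x, -y, -z); pixel columns grow to the right and rows downward; lengths in m; the calibration is good to about 2 mm. A picture is of the moment at which its call begins: read the wrist's pose just before it. camera_model takes no time and is no camera call; for the wrist camera it gives the pose at the moment of the call.
- workorder.hand_in(): hands the job in; it is judged then, once.
The state is a dict: "time_s": time; "joint_positions": joint angles; "qvel": joint speeds; "tau": joint torques, N m; "position": TCP position; "tcp_rot": TCP orientation; "force": force on the tool from outside, world axes, zero at the start; "moment": the same for the moment, N m; "opening": opening from 0.0 (shut) to 1.0 (fully open); "grasp_force": force on a finger pad.
Only numpy, scipy, OpenCV 4.12 (cv2) and the standard library are available. Lean on these libraries where they do the work, as an engineer would, in place of code of your own. Each camera call takes 0.05 s, during which the arm holds its last target. There are 200 camera calls.

TASK

Show the apprentice which rubbing tool goes with which piece, by pointing down at the middle of four things in this order: the taller sanding block, the curved shell, the longer charcoal stick, the bowl. All of them lie on the near, open part of the bench, none at the back or far to the left. At each, hold still for a good second with the fingertips about three centimetres above it (for the bowl, above its rim), and finish still pointing at the bowl. Touch and move nothing, and lift the hand well clear between them, so that you never seem to point at the flatter block or the shorter stick, which are not used.

Things in the scene. Friction and masses are not known exactly. Their poses are not given: they have to be found in the camera images.
- tall_block: the taller sanding block, a plain dark block in front of the robot (another far to its left is not meant), 42 x 61 mm and 36 mm tall; its origin is the centre of its underside, z up, y along its 61 mm side. Loose on the table
- tall_block_top (a point): centre of the tall block's top face, 36 mm above its origin
- flat_block: the flatter sanding block, longer and wider but lower: 48 x 74 mm and 28 mm tall; its origin is the centre of its underside, z up, y along its 74 mm side. Not to be pointed at
- flat_block_top (a point): centre of the flat block's top face, 28 mm above its origin
- long_stick: the longer and thinner stick of polishing charcoal, 22 mm wide, 60 mm long, 18 mm high; its origin is the centre of its underside, z up, y along its length
- long_stick_top (a point): middle of the long stick's top, 18 mm above its origin
- short_stick: the shorter, stubbier stick of polishing charcoal, 25 mm wide, 47 mm long, 20 mm high; its origin is the centre of its underside, z up, y along its length. Not to be pointed at
- short_stick_top (a point): middle of the short stick's top, 20 mm above its origin
- shell: the curved shell, a thin arched rough-black plate lying like a roof tile among the tools (another dark piece at the back of the bench is not meant), 74 mm wide, 158 mm long, 19 mm high at its ridge; its origin is the centre of its underside, z up, y along its length
- shell_top (a point): middle of the shell's ridge, 19 mm above its origin
- bowl: the round lacquered bowl, open upward, 114 mm across, 56 mm high; its origin is the centre of its underside, z up
- bowl_top (a point): centre of the bowl's mouth at rim height, 56 mm above its origin
- small_jar: bystander: small screw jar, 38 mm across, 46 mm tall; its origin is the centre of its underside, z up
- dropper: bystander: dropper bottle, 33 mm across, 102 mm tall; its origin is the centre of its underside, z up
- pencil: bystander: pencil 136 mm long, 7 mm thick, along its y; its origin is the centre of its underside, z up
- marker: bystander: marker pen 135 mm long along its y, 17 mm thick; its origin is the centre of its underside, z up
- cutter: bystander: snap-off cutter, 173 mm long along its y, 17 mm wide; its origin is the centre of its underside, z up

How it is judged:
By the outcome, as a careful person would: the job done as asked, in the order asked, and still so for the second after the job is handed in, with the robot touching nothing.
It also fails if it takes over 61 s, if anything falls off the work surface, if the arm or the gripper's body presses on something with over 40 N, if the wrist force passes 120 N, or if a joint passes its speed limit or range.

## Working session

There is one attempt and no reset: what is moved stays moved. The work goes in short steps, Python scripts to look and compute and a shell command to move; the robot and the scene stay as the last step left them, time stands still between calls to the robot, and variables do not carry over. Pictures are saved under pics/ and viewed, at most 10 in all, crops included, and the job is handed in when it is done.

```bash
ls; mkdir -p pics; python3 - <<'E'
from rig import bot,vision
import cv2,numpy as np
for n in("top","scene"):
    im=vision.capture(n); cv2.imwrite(f"pics/{n}0.png",cv2.resize(im[:,:,::-1],(800,600),interpolation=cv2.INTER_CUBIC)); np.save(f"pics/{n}0.npy",im)
    m=vision.camera_model(n); print(m)
s=bot.read_state();print(s["time_s"],s["position"],s["tcp_rot"])
E
```

```text
pics
{'camera_matrix': array([[398.59406101,   0.        , 265.71428418],
       [  0.        , 398.59406101, 189.11137147],
       [  0.        ,   0.        ,   1.        ]]), 'camera_from_world': array([[ 0.02966829, -0.99955659, -0.00253276,  0.17599801],
       [ 0.98610409,  0.02885444,  0.16360362, -0.6012718 ],
       [-0.16345799, -0.00735141,  0.9865229 , -0.97096965],
       [ 0.        ,  0.        ,  0.        ,  1.        ]])}
{'camera_matrix': array([[454.04395042,   0.        , 258.24690887],
       [  0.        , 454.04395042, 192.09053837],
       [  0.        ,   0.        ,   1.        ]]), 'camera_from_world': array([[ 7.54140451e-01, -6.56712979e-01,  4.93808513e-04,
        -3.25568939e-01],
       [ 2.93109987e-01,  3.37267381e-01,  8.94615699e-01,
        -3.05791842e-01],
       [-5.87672286e-01, -6.74521147e-01,  4.46836107e-01,
        -8.92874152e-01],
       [ 0.00000000e+00,  0.00000000e+00,  0.00000000e+00,
         1.00000000e+00]])}
0.1 [0.21499643 0.58616641 0.22966986] [[-9.38756157e-01  3.44580775e-01 -9.82966681e-04]
 [ 3.44582012e-01  9.38754684e-01 -1.69707554e-03]
 [ 3.37984970e-04 -1.93185275e-03 -9.99998077e-01]]
```

View pics/top0.png

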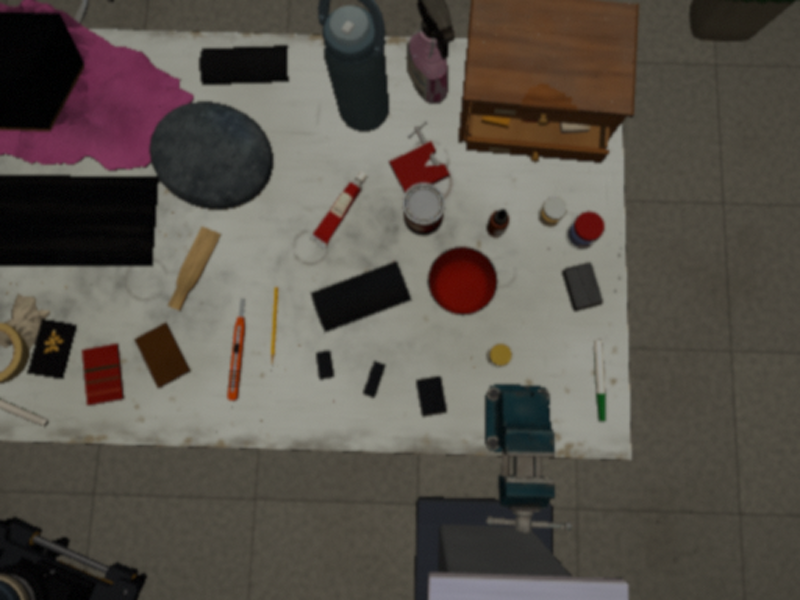

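View pics/scene0.png

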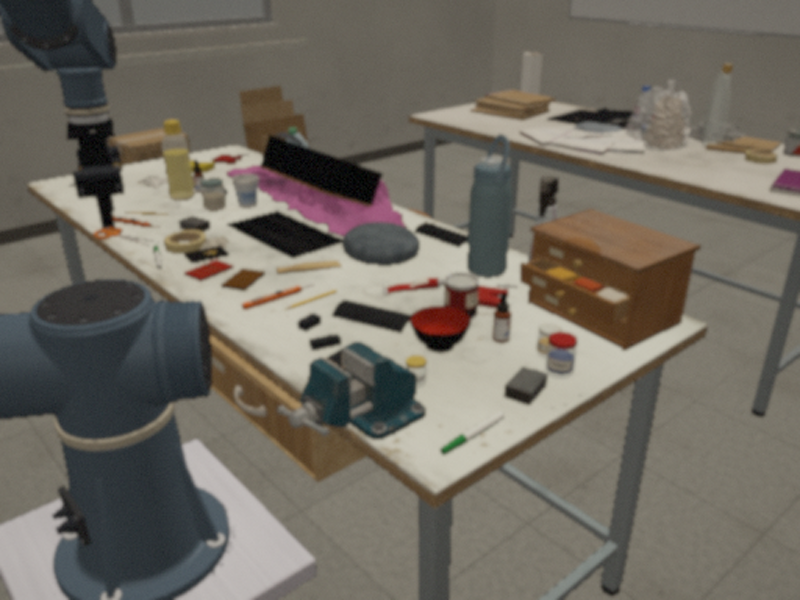

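The top view (800-px scale) shows two sticks at (325,364) and (374,379), a black block at (431,396) and a grey one at (582,286). The shell is at (361,296), the bowl at (462,280) and a vise at (520,430). Next I measure the objects at their top heights.

```bash
cat > h.py <<'E'
import numpy as np,cv2
from rig import bot,vision
def cast(m,px,z):
    K=m["camera_matrix"];T=np.array(m["camera_from_world"]);R=T[:3,:3];c=-R.T@T[:3,3]
    px=np.atleast_2d(px).astype(float);d=np.c_[(px[:,0]-K[0,2])/K[0,0],-(px[:,1]-K[1,2])/K[1,1],-np.ones(len(px))]@R
    return c+d*((z-c[2])/d[:,2])[:,None]
E
python3 - <<'E'
from h import *
im=np.load("pics/top0.npy");m=vision.camera_model("top")
g=im.max(2)
dark=(g<95).astype(np.uint8)
hsv=cv2.cvtColor(im,cv2.COLOR_RGB2HSV)
red=((hsv[...,1]>150)&((hsv[...,0]<8)|(hsv[...,0]>172))).astype(np.uint8)
for name,u,v,hs,mk in[("blkB",431,396,(.036,.028),dark),("blkG",582,286,(.036,.028),dark),("stA",325,364,(.018,.02),dark),("stB",374,379,(.018,.02),dark),("shell",361,296,(.012,),dark),("bowl",462,280,(.056,),red|dark)]:
    n,l,st,c=cv2.connectedComponentsWithStats(mk)
    k=l[int(v/1.5625),int(u/1.5625)];
    if k==0: print(name,"bg",im[int(v/1.5625),int(u/1.5625)]);continue
    ct=max(cv2.findContours((l==k).astype(np.uint8),cv2.RETR_EXTERNAL,cv2.CHAIN_APPROX_NONE)[0],key=len)[:,0]
    print(name,"med rgb",np.median(im[l==k],0))
    for h in hs:
        p=cast(m,ct,h)[:,:2];r=cv2.minAreaRect((p*1000).astype(np.float32));print("  h",h,np.round(r[0]),np.round(r[1]),round(r[2]),"area px",st[k,4])
E
```

```text
blkB med rgb [14. 14. 15.]
  h 0.036 [435. 164.] [61. 42.] 12 area px 402
  h 0.028 [435. 164.] [61. 42.] 12 area px 402
blkG med rgb [48. 47. 45.]
  h 0.036 [622. -82.] [74. 53.] 16 area px 569
  h 0.028 [624. -85.] [75. 54.] 16 area px 569
stA med rgb [18. 19. 19.]
  h 0.018 [481. 342.] [45. 26.] 12 area px 177
  h 0.02 [481. 341.] [45. 26.] 12 area px 177
stB med rgb [20.5 21.  20.5]
  h 0.018 [460. 259.] [22. 58.] 74 area px 190
  h 0.02 [460. 258.] [22. 58.] 74 area px 190
shell med rgb [13. 13. 13.]
  h 0.012 [599. 287.] [ 74. 160.] 23 area px 1633
bowl med rgb [82. 10.  3.]
  h 0.056 [623. 118.] [112. 112.] 47 area px 1531
```

Sizes identify the black block as the tall one (435,164 mm), the 22x58 stick as the long one (460,258), the shell (600,288) and the bowl (623,118). The vise stands close to the tall block. I travel high with the fingers shut, and turn the hand so that its long side runs along x, clear of the vise.

```bash
cat >> h.py <<'E'
from scipy.spatial.transform import Rotation as Ro
def go(*p):
    s=bot.read_state();R=np.array(s["tcp_rot"]);G=np.array([[0,1,0],[1,0,0],[0,0,-1.]])
    print("t",s["time_s"],"pos",np.round(s["position"],4),"F",np.round(s["force"],1),"open",s["opening"],"q6",round(s["joint_positions"][5]))
    print("xyz",np.round(R.T@(np.array(p)*1000-np.array(s["position"])*1000),1),"rot",np.round(Ro.from_matrix(R.T@G).as_rotvec(),3))
E
python3 -m handwheel '[{"delta_rot":[0,0,1.219],"xyz":[-352,-321,0],"hand":1},{"delta_rot":[0,0,1.219],"xyz":[-352,-321,0],"hand":1},{"delta_rot":[0,0,1.219],"xyz":[-352,-321,0],"hand":1},{"delta_rot":[0,0,1.219],"xyz":[-352,-321,0],"hand":1},{"delta_rot":[0,0,1.219],"xyz":[-352,-321,0],"hand":1}]'; python3 -c "from h import *;go(.435,.164,.23)"
```

```text
time_s: 0.72
position: [0.36, 0.3077, 0.2304]
tcp_rot: [[-0.272, 0.962, 0.0], [0.962, 0.272, -0.0], [-0.0, 0.0, -1.0]]
force: [1.3, 0.8, -0.1]
opening: 0.517
grasp_force: 0.0
t 0.725 pos [0.36   0.3077 0.2304] F [ 1.3  0.8 -0.1] open 0.5169381048556733 q6 11
xyz [-158.7   33.     0.4] rot [0.    0.    0.276]
```

```bash
python3 -m handwheel '[{"delta_rot":[0,0,0.276],"xyz":[-150,32,0],"hand":1},{"delta_rot":[0,0,0.276],"xyz":[-150,32,0],"hand":1},{"delta_rot":[0,0,0.276],"xyz":[-150,32,0],"hand":1},{"delta_rot":[0,0,0.276],"xyz":[-150,32,0],"hand":1},{"delta_rot":[0,0,0.276],"xyz":[-150,32,0],"hand":1}]'; python3 - <<'E'
from h import *
go(.435,.164,.074)
m=vision.camera_model("wrist");im=vision.capture("wrist");cv2.imwrite("pics/w1.png",im[:,:,::-1])
for p in [(.435,.164,.036),(.46,.258,.018),(.435,.164,.23-.008)]:
    q=m["camera_from_world"]@np.r_[p,1];K=m["camera_matrix"];print(K[0,2]-K[0,0]*q[0]/q[2],K[1,2]+K[1,1]*q[1]/q[2])
E
```

```text
time_s: 1.35
position: [0.4312, 0.1747, 0.2303]
tcp_rot: [[-0.005, 1.0, -0.001], [1.0, 0.005, 0.0], [0.0, -0.001, -1.0]]
force: [0.8, -0.5, 0.5]
opening: 0.021
grasp_force: 0.0
t 1.35 pos [0.4312 0.1747 0.2303] F [ 0.8 -0.5  0.5] open 0.02119595585398377 q6 8
xyz [-10.7   4.  156.3] rot [-0.001 -0.     0.005]
260.4742884461109 178.63175945873752
284.6653482409157 88.92850241470867
263.47592005591537 265.425198624291
```

View pics/w1.png

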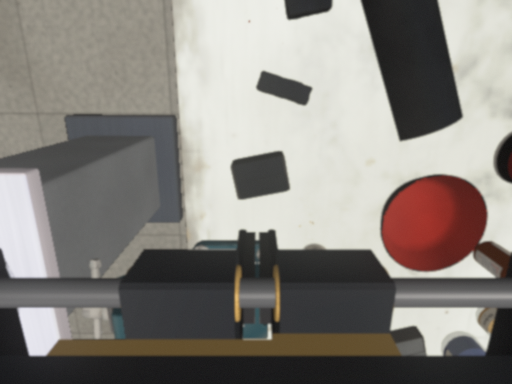

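The wrist view shows the tall block at (260,175) and the long stick at (284,88). The projections were (260.5,178.6) and (284.7,88.9), so the measurements agree within a few mm. I descend over the block.

```bash
python3 -m handwheel '[{"delta_rot":[0,0,0.005],"xyz":[-10.7,4,30],"hand":1},{"delta_rot":[0,0,0.005],"xyz":[-10.7,4,75],"hand":1},{"delta_rot":[0,0,0.005],"xyz":[-10.7,4,115],"hand":1},{"delta_rot":[0,0,0.005],"xyz":[-10.7,4,145],"hand":1},{"delta_rot":[0,0,0.005],"xyz":[-10.7,4,156],"hand":1}]'; python3 -c "from h import *;go(.435,.164,.074)"
```

```text
time_s: 2.02
position: [0.4344, 0.1646, 0.0731]
tcp_rot: [[-0.003, 1.0, -0.003], [1.0, 0.003, -0.0], [-0.0, -0.003, -1.0]]
force: [0.8, 0.7, -0.7]
opening: 0.005
grasp_force: 0.0
t 2.025 pos [0.4344 0.1646 0.0731] F [ 0.8  0.7 -0.7] open 0.005383345522035328 q6 7
xyz [-0.6  0.6 -0.9] rot [-0.003  0.     0.003]
```

```bash
python3 -m handwheel '[{"delta_rot":[0,0,0],"xyz":[0,0,0],"hand":1},{"delta_rot":[0,0,0],"xyz":[0,0,0],"hand":1},{"delta_rot":[0,0,0],"xyz":[0,0,0],"hand":1},{"delta_rot":[0,0,0],"xyz":[0,0,0],"hand":1},{"delta_rot":[0,0,0],"xyz":[0,0,0],"hand":1}]' >/dev/null
python3 -m handwheel '[{"delta_rot":[0,0,0],"xyz":[0,0,0],"hand":1},{"delta_rot":[0,0,0],"xyz":[0,0,0],"hand":1},{"delta_rot":[0,0,0],"xyz":[0,0,0],"hand":1},{"delta_rot":[0,0,0],"xyz":[0,0,0],"hand":1},{"delta_rot":[0,0,0],"xyz":[0,0,0],"hand":1}]' >/dev/null
python3 -m handwheel '[{"delta_rot":[0,0,0],"xyz":[0,0,0],"hand":1},{"delta_rot":[0,0,0],"xyz":[0,0,0],"hand":1},{"delta_rot":[0,0,0],"xyz":[0,0,0],"hand":1},{"delta_rot":[0,0,0],"xyz":[0,0,0],"hand":1},{"delta_rot":[0,0,0],"xyz":[0,0,0],"hand":1}]'
python3 -m handwheel '[{"delta_rot":[0,0,0],"xyz":[0,0,-40],"hand":1},{"delta_rot":[0,0,0],"xyz":[0,0,-90],"hand":1},{"delta_rot":[0,0,0],"xyz":[0,0,-130],"hand":1},{"delta_rot":[0,0,0],"xyz":[0,0,-155],"hand":1},{"delta_rot":[0,0,0],"xyz":[0,0,-155],"hand":1}]'
python3 -c "from h import *;go(.6,.288,.23)"
```

```text
time_s: 3.9
position: [0.436, 0.1636, 0.0746]
tcp_rot: [[-0.001, 1.0, 0.0], [1.0, 0.001, -0.0], [-0.0, 0.0, -1.0]]
force: [-0.0, 0.0, 0.7]
opening: 0.006
grasp_force: 0.0
time_s: 4.53
position: [0.4372, 0.1638, 0.2313]
tcp_rot: [[-0.001, 1.0, 0.005], [1.0, 0.001, 0.001], [0.001, 0.005, -1.0]]
force: [-0.1, 0.7, -0.1]
opening: 0.005
grasp_force: 0.0
t 4.525 pos [0.4372 0.1638 0.2313] F [-0.1  0.7 -0.1] open 0.004599020700927113 q6 7
xyz [124.1 162.9   2.2] rot [ 0.005 -0.001  0.001]
```

```bash
python3 -m handwheel '[{"delta_rot":[0,0,0],"xyz":[35,46,0],"hand":1},{"delta_rot":[0,0,0],"xyz":[70,92,0],"hand":1},{"delta_rot":[0,0,0],"xyz":[102,135,0],"hand":1},{"delta_rot":[0,0,0],"xyz":[124,164,0],"hand":1},{"delta_rot":[0,0,0],"xyz":[124,164,0],"hand":1}]'
python3 - <<'E'
from h import *
go(.6,.288,.057)
m=vision.camera_model("wrist");im=vision.capture("wrist");cv2.imwrite("pics/w2.png",im[:,:,::-1])
for p in [(.6,.288,.019),(.46,.258,.018),(.623,.118,.056)]:
    q=m["camera_from_world"]@np.r_[p,1];K=m["camera_matrix"];print(K[0,2]-K[0,0]*q[0]/q[2],K[1,2]+K[1,1]*q[1]/q[2])
E
```

```text
time_s: 5.15
position: [0.6009, 0.2887, 0.2266]
tcp_rot: [[-0.002, 1.0, -0.002], [1.0, 0.002, -0.0], [-0.0, -0.002, -1.0]]
force: [-0.8, -0.7, 0.1]
opening: 0.003
grasp_force: 0.0
t 5.15 pos [0.6009 0.2887 0.2266] F [-0.8 -0.7  0.1] open 0.00267679274741834 q6 16
xyz [ -0.7  -0.5 169.6] rot [-0.002  0.     0.002]
256.421340874835 166.89297036549993
135.40261576079874 191.70179516074882
275.6305163612496 315.5737149086141
```

View pics/w2.png

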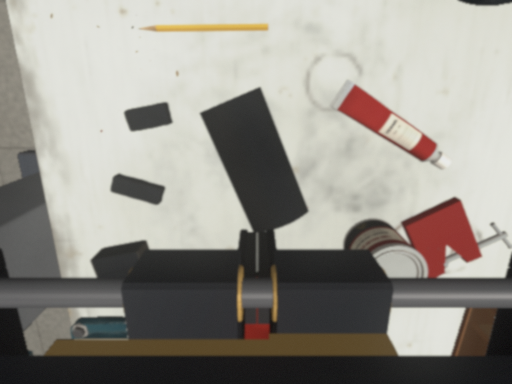

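The shell's outline is centred near (257,162) against a prediction of (256,167), and the long stick is at (137,189) against (135,192). Both fit within about 3 mm, so I shift y by +2 mm and descend.

```bash
python3 -m handwheel '[{"delta_rot":[0,0,0],"xyz":[2,0,40],"hand":1},{"delta_rot":[0,0,0],"xyz":[2,0,85],"hand":1},{"delta_rot":[0,0,0],"xyz":[2,0,130],"hand":1},{"delta_rot":[0,0,0],"xyz":[2,0,160],"hand":1},{"delta_rot":[0,0,0],"xyz":[2,0,172],"hand":1}]'
python3 -m handwheel '[{"delta_rot":[0,0,0],"xyz":[0,0,0],"hand":1},{"delta_rot":[0,0,0],"xyz":[0,0,0],"hand":1},{"delta_rot":[0,0,0],"xyz":[0,0,0],"hand":1},{"delta_rot":[0,0,0],"xyz":[0,0,0],"hand":1},{"delta_rot":[0,0,0],"xyz":[0,0,0],"hand":1}]' 
python3 -c "from h import *;go(.6,.290,.057)"
```

```text
time_s: 5.82
position: [0.5969, 0.2882, 0.0548]
tcp_rot: [[-0.0, 1.0, -0.006], [1.0, -0.0, -0.002], [-0.002, -0.006, -1.0]]
force: [0.4, 0.7, -1.0]
opening: 0.006
grasp_force: 0.0
time_s: 6.45
position: [0.6002, 0.2898, 0.0581]
tcp_rot: [[-0.001, 1.0, 0.001], [1.0, 0.001, 0.0], [0.0, 0.001, -1.0]]
force: [0.4, -0.2, -0.2]
opening: 0.003
grasp_force: 0.0
t 6.45 pos [0.6002 0.2898 0.0581] F [ 0.4 -0.2 -0.2] open 0.0026227553226944346 q6 16
xyz [ 0.2 -0.2  1.1] rot [ 0.001 -0.     0.001]
```

```bash
python3 -m handwheel '[{"delta_rot":[0,0,0],"xyz":[0,0,0],"hand":1},{"delta_rot":[0,0,0],"xyz":[0,0,0],"hand":1},{"delta_rot":[0,0,0],"xyz":[0,0,0],"hand":1},{"delta_rot":[0,0,0],"xyz":[0,0,0],"hand":1},{"delta_rot":[0,0,0],"xyz":[0,0,0],"hand":1}]' >/dev/null
python3 -m handwheel '[{"delta_rot":[0,0,0],"xyz":[0,0,0],"hand":1},{"delta_rot":[0,0,0],"xyz":[0,0,0],"hand":1},{"delta_rot":[0,0,0],"xyz":[0,0,0],"hand":1},{"delta_rot":[0,0,0],"xyz":[0,0,0],"hand":1},{"delta_rot":[0,0,0],"xyz":[0,0,0],"hand":1}]'
python3 -m handwheel '[{"delta_rot":[0,0,0],"xyz":[0,0,-45],"hand":1},{"delta_rot":[0,0,0],"xyz":[0,0,-95],"hand":1},{"delta_rot":[0,0,0],"xyz":[0,0,-140],"hand":1},{"delta_rot":[0,0,0],"xyz":[0,0,-170],"hand":1},{"delta_rot":[0,0,0],"xyz":[0,0,-170],"hand":1}]' >/dev/null
python3 -m handwheel '[{"delta_rot":[0,0,0],"xyz":[-8,-40,0],"hand":1},{"delta_rot":[0,0,0],"xyz":[-18,-85,0],"hand":1},{"delta_rot":[0,0,0],"xyz":[-26,-125,0],"hand":1},{"delta_rot":[0,0,0],"xyz":[-30,-140,0],"hand":1},{"delta_rot":[0,0,0],"xyz":[-30,-140,0],"hand":1}]'
python3 -c "from h import *;go(.46,.260,.056)"
```

```text
time_s: 7.7
position: [0.5999, 0.2897, 0.0576]
tcp_rot: [[-0.0, 1.0, 0.0], [1.0, 0.0, 0.0], [0.0, 0.0, -1.0]]
force: [-0.1, -0.2, 0.3]
opening: 0.005
grasp_force: 0.0
time_s: 8.95
position: [0.4596, 0.2595, 0.227]
tcp_rot: [[-0.001, 1.0, -0.001], [1.0, 0.001, -0.0], [-0.0, -0.001, -1.0]]
force: [0.5, 0.4, 0.4]
opening: 0.006
grasp_force: 0.0
t 8.95 pos [0.4596 0.2595 0.227 ] F [0.5 0.4 0.4] open 0.005741319287478364 q6 17
xyz [  0.6   0.5 171. ] rot [-0.001  0.     0.001]
```

```bash
python3 -m handwheel '[{"delta_rot":[0,0,0],"xyz":[0,0,40],"hand":1},{"delta_rot":[0,0,0],"xyz":[0,0,85],"hand":1},{"delta_rot":[0,0,0],"xyz":[0,0,130],"hand":1},{"delta_rot":[0,0,0],"xyz":[0,0,160],"hand":1},{"delta_rot":[0,0,0],"xyz":[0,0,171],"hand":1}]' >/dev/null
python3 -m handwheel '[{"delta_rot":[0,0,0],"xyz":[0,0,0],"hand":1},{"delta_rot":[0,0,0],"xyz":[0,0,0],"hand":1},{"delta_rot":[0,0,0],"xyz":[0,0,0],"hand":1},{"delta_rot":[0,0,0],"xyz":[0,0,0],"hand":1},{"delta_rot":[0,0,0],"xyz":[0,0,0],"hand":1}]' 
python3 -m handwheel '[{"delta_rot":[0,0,0],"xyz":[0,0,0],"hand":1},{"delta_rot":[0,0,0],"xyz":[0,0,0],"hand":1},{"delta_rot":[0,0,0],"xyz":[0,0,0],"hand":1},{"delta_rot":[0,0,0],"xyz":[0,0,0],"hand":1},{"delta_rot":[0,0,0],"xyz":[0,0,0],"hand":1}]' >/dev/null
python3 -m handwheel '[{"delta_rot":[0,0,0],"xyz":[0,0,0],"hand":1},{"delta_rot":[0,0,0],"xyz":[0,0,0],"hand":1},{"delta_rot":[0,0,0],"xyz":[0,0,0],"hand":1},{"delta_rot":[0,0,0],"xyz":[0,0,0],"hand":1},{"delta_rot":[0,0,0],"xyz":[0,0,0],"hand":1}]'
python3 -m handwheel '[{"delta_rot":[0,0,0],"xyz":[0,0,-45],"hand":1},{"delta_rot":[0,0,0],"xyz":[0,0,-95],"hand":1},{"delta_rot":[0,0,0],"xyz":[0,0,-140],"hand":1},{"delta_rot":[0,0,0],"xyz":[0,0,-172],"hand":1},{"delta_rot":[0,0,0],"xyz":[0,0,-172],"hand":1}]'
python3 -c "from h import *;go(.623,.119,.23)"
```

```text
time_s: 10.2
position: [0.4601, 0.2597, 0.0571]
tcp_rot: [[-0.001, 1.0, 0.001], [1.0, 0.001, 0.0], [0.0, 0.001, -1.0]]
force: [0.1, 0.9, -0.2]
opening: 0.003
grasp_force: 0.0
time_s: 11.45
position: [0.4599, 0.2596, 0.0565]
tcp_rot: [[-0.001, 1.0, -0.0], [1.0, 0.001, -0.0], [-0.0, -0.0, -1.0]]
force: [0.0, 0.4, -0.1]
opening: 0.005
grasp_force: 0.0
time_s: 12.08
position: [0.4616, 0.2602, 0.2313]
tcp_rot: [[-0.001, 1.0, 0.006], [1.0, 0.001, 0.002], [0.002, 0.006, -1.0]]
force: [0.8, -0.2, -1.0]
opening: 0.006
grasp_force: 0.0
t 12.075 pos [0.4616 0.2602 0.2313] F [ 0.8 -0.2 -1. ] open 0.0062452674824643355 q6 17
xyz [-141.3  161.3    2.1] rot [ 0.006 -0.002  0.001]
```

```bash
python3 -m handwheel '[{"delta_rot":[0,0,0],"xyz":[-38,44,0],"hand":1},{"delta_rot":[0,0,0],"xyz":[-77,89,0],"hand":1},{"delta_rot":[0,0,0],"xyz":[-114,132,0],"hand":1},{"delta_rot":[0,0,0],"xyz":[-140.5,163,0],"hand":1},{"delta_rot":[0,0,0],"xyz":[-140.5,163,0],"hand":1}]' >/dev/null
python3 -m handwheel '[{"delta_rot":[0,0,0],"xyz":[0,0,0],"hand":1},{"delta_rot":[0,0,0],"xyz":[0,0,0],"hand":1},{"delta_rot":[0,0,0],"xyz":[0,0,0],"hand":1},{"delta_rot":[0,0,0],"xyz":[0,0,0],"hand":1},{"delta_rot":[0,0,0],"xyz":[0,0,0],"hand":1}]'
python3 -c "from h import *;go(.623,.119,.094)
m=vision.capture('top');cv2.imwrite('pics/t3.png',cv2.resize(m[60:300,100:420,::-1],(800,600)))"
```

```text
time_s: 13.32
position: [0.6229, 0.1195, 0.2288]
tcp_rot: [[-0.001, 1.0, 0.0], [1.0, 0.001, -0.0], [-0.0, 0.0, -1.0]]
force: [0.4, 0.0, 0.6]
opening: 0.009
grasp_force: 0.0
t 13.325 pos [0.6229 0.1195 0.2288] F [0.4 0.  0.6] open 0.009019843227184517 q6 1
xyz [ -0.5   0.  134.8] rot [0.    0.    0.001]
```

View pics/t3.png

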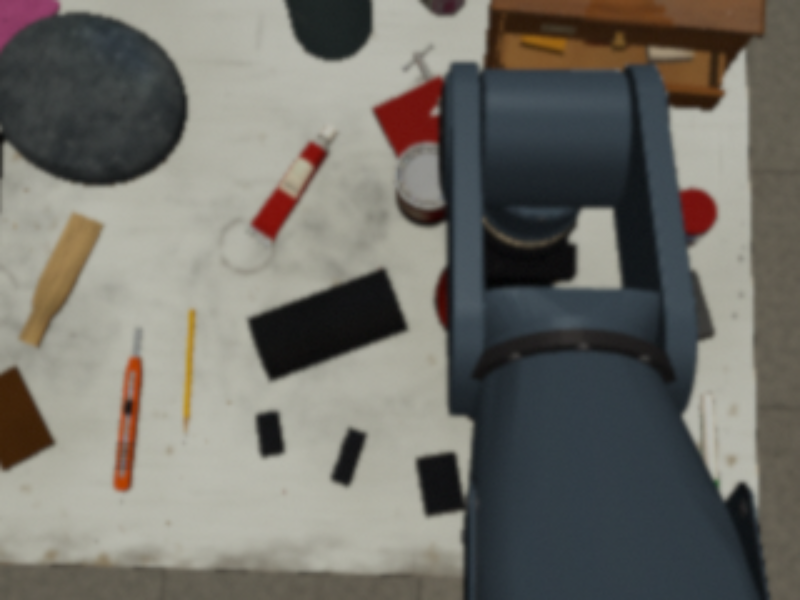

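The sticks, tall block and shell lie undisturbed in the crop, and the hand is above the bowl and clear of the can at (425,180). I descend over the bowl.

```bash
python3 -m handwheel '[{"delta_rot":[0,0,0],"xyz":[0,0,30],"hand":1},{"delta_rot":[0,0,0],"xyz":[0,0,65],"hand":1},{"delta_rot":[0,0,0],"xyz":[0,0,100],"hand":1},{"delta_rot":[0,0,0],"xyz":[0,0,125],"hand":1},{"delta_rot":[0,0,0],"xyz":[0,0,134],"hand":1}]' 
python3 -m handwheel '[{"delta_rot":[0,0,0],"xyz":[0,0,0],"hand":1},{"delta_rot":[0,0,0],"xyz":[0,0,0],"hand":1},{"delta_rot":[0,0,0],"xyz":[0,0,0],"hand":1},{"delta_rot":[0,0,0],"xyz":[0,0,0],"hand":1},{"delta_rot":[0,0,0],"xyz":[0,0,0],"hand":1}]' 
python3 -m handwheel '[{"delta_rot":[0,0,0],"xyz":[0,0,0],"hand":1},{"delta_rot":[0,0,0],"xyz":[0,0,0],"hand":1},{"delta_rot":[0,0,0],"xyz":[0,0,0],"hand":1},{"delta_rot":[0,0,0],"xyz":[0,0,0],"hand":1},{"delta_rot":[0,0,0],"xyz":[0,0,0],"hand":1}]' >/dev/null
python3 -m handwheel '[{"delta_rot":[0,0,0],"xyz":[0,0,0],"hand":1},{"delta_rot":[0,0,0],"xyz":[0,0,0],"hand":1},{"delta_rot":[0,0,0],"xyz":[0,0,0],"hand":1},{"delta_rot":[0,0,0],"xyz":[0,0,0],"hand":1},{"delta_rot":[0,0,0],"xyz":[0,0,0],"hand":1}]'
python3 - <<'E'
from h import *
go(.623,.119,.094)
m=vision.capture('scene');cv2.imwrite('pics/s4.png',cv2.resize(m[140:320,180:420,::-1],(800,600)))
E
```

```text
time_s: 14.0
position: [0.622, 0.1191, 0.0929]
tcp_rot: [[-0.0, 1.0, -0.003], [1.0, 0.0, -0.0], [-0.0, -0.003, -1.0]]
force: [0.2, 0.6, -0.1]
opening: 0.002
grasp_force: 0.0
time_s: 14.62
position: [0.6232, 0.1192, 0.0949]
tcp_rot: [[-0.001, 1.0, 0.001], [1.0, 0.001, 0.0], [0.0, 0.001, -1.0]]
force: [-0.6, -0.1, 0.5]
opening: 0.003
grasp_force: 0.0
time_s: 15.88
position: [0.623, 0.1192, 0.0945]
tcp_rot: [[-0.001, 1.0, 0.0], [1.0, 0.001, 0.0], [0.0, 0.0, -1.0]]
force: [0.7, -0.8, 0.6]
opening: 0.002
grasp_force: 0.0
t 15.875 pos [0.623  0.1192 0.0945] F [ 0.7 -0.8  0.6] open 0.0023452856412590523 q6 1
xyz [-0.2 -0.   0.5] rot [ 0.    -0.     0.001]
```

View pics/s4.png

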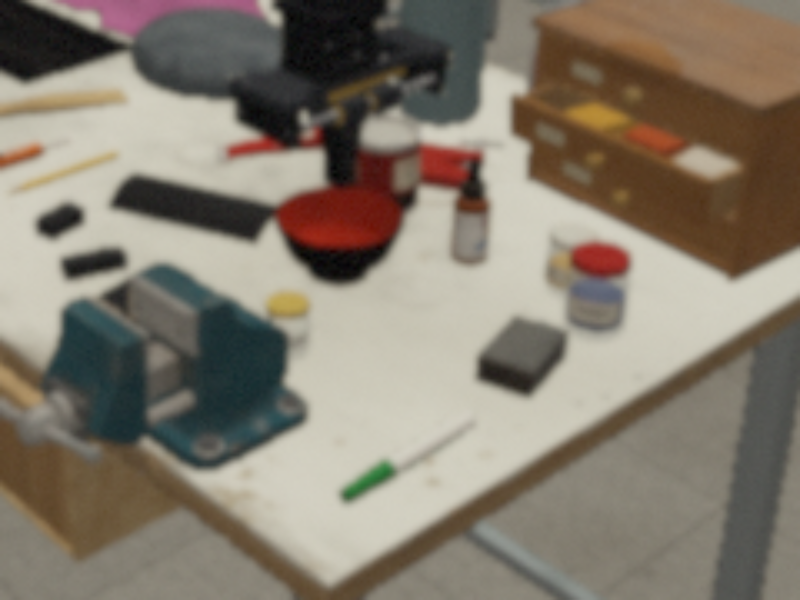

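The fingertips, at about (340,180), stand just above the middle of the bowl's mouth at (340,215), and nothing is touched. I hand in.

```bash
python3 -c "from rig import workorder;print(workorder.hand_in())"
```

```text
the job is handed in; nothing more can be done
None
```

I pointed at the tall block, the shell, the long stick and the bowl in that order, held still over each for more than a second about 3 cm above it, touched nothing I could see or feel in the force readings, and handed the job in at about 16 s still pointing at the bowl.

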